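# Clamp a pearl-inlaid panel in the cam jig

### The arm

A 6-joint arm with a two-finger parallel gripper is mounted at the origin on the work surface. World frame = base frame: x ahead of the robot, y to its left, z up, the work surface at z = 0. Lengths are in m, angles in degrees, forces in N, time in s.
With the tool pointing down it reaches from about 0.3 to 0.875 m from the base axis. Payload 6.4 kg.
Tool frame: the origin (TCP) lies between the finger pads; the fingertips stand ahead of it and the grasp point (between the pads) lies 2 mm behind it (env.tips_ahead is the z of the fingertips in the tool frame, in m); z points along the fingers, y is the line along which they close (so a half turn about z gives the same grasp; the last joint's range is limited). The gripper opens to 88 mm and grips with 3 to 60 N. Pads are 18 mm wide; open, the fingers measure 123 mm over their backs; the gripper's body (75 mm by 187 mm) begins 45 mm behind the grasp point.
Start: joints at [56.247, 10.359, 92.074, -0, 77.567, -11.82], TCP at [0.215, 0.533, 0.256] pointing down, gripper open.
Joint ranges: [-171.53, 171.53], [-51.25, 118.39], [17.06, 147.69], [-65.23, 245.23], [0, 150.52], [-178.68, 178.68]. Speed limits (degrees/s): [147.25, 147.25, 172.46, 180, 180, 180].

### API

Orientations are given as a 3x3 rotation matrix whose columns are the frame's x, y, z axes.
In Python, from rig import get_state, imaging, order, env gives the robot as it stands.
- The arm moves only by the tool move_arm, never from a script. Its argument "moves" is a list of rows, each a list of 7 numbers: the shift along the tool's x, y, z as a fraction of full scale, then the turn, a rotation vector about the tool's x, y, z as a fraction of full scale, then the opening, from 0 (shut) to 1 (fully open). A call has 1 to 20 rows; each row is the pose to reach, as a shift and turn from the pose commanded when the call began, along the tool's axes at that moment; what a row does not reach only later rows make up. Full scale, the value 1, is 200 mm for a shift and 90 degrees for a turn. A row lasts 1/8 s, in which the tool goes at most 62.5 mm and 10.7 degrees, less where a joint would pass 70% of its speed; a pose out of reach is approached as far as the arm can. A call with a number of a shift or a turn outside -1 to 1 is refused whole. A call with a gripper value outside its range is refused whole. The fingers move at their own pace and stop on an object; "newtons" is the grip in N (left out, the last holds). Time passes only in rows, so rows that repeat a pose let the fingers close. It gives the time, the measured TCP pose, the force, the opening and the grip force at its end, in the units of the state.
- get_state(): the state, without advancing time (a new reading comes with each control period).
- imaging.read_camera(name): name is "scene" or "top" or "wrist"; returns a dict with "color" (384x512x3 uint8, blue, green, red), "range_z" (384x512 float32, m along the optical axis (not along the pixel's ray), 0 where there is no reading), "intrinsics" (3x3 intrinsics, pixels), "R" (3x3) and "t" (3): a world point X has camera coordinates R X + t. Camera axes: x right, y down, z forward; pixel columns grow to the right and rows downward; lengths in m; the calibration is good to about 2 mm. A picture is of the moment at which its call begins.
- order.job_done(): hands the job in; it is judged then, once.
Trained networks look in the newest picture that a camera, given by its name, has taken for a name from the list of things; names that differ only in an ending like _2 or _b are one class to them, and where a whole thing is asked for, a point or a joint stands for the part that bears it (a point fixed in the world has none). Each returns a list of dicts, best first, with "p" (0 to 1); they miss things now and then, are a little off and sometimes report something else, mostly with a low value. They report only what shows in the picture. A call takes as long as a camera call. They do not tell look-alikes from the thing itself.
- imaging.find_in(camera, target): "bbox" ([left, top, right, bottom] in pixels, round what is visible of it).
The state is a dict: "time_s": time; "joints": joint angles; "dq": joint speeds; "joint_torque": joint torques, N m; "eef_pos": TCP position; "orientation": TCP orientation; "ft_force": force on the tool from outside, world axes, zero at the start; "ft_torque": the same for the moment, N m; "gripper_width": finger opening in m; "grip_force": force on a finger pad.
Only numpy, scipy, OpenCV 4.12 (cv2) and the standard library are available. Lean on these libraries where they do the work, as an engineer would, in place of code of your own. Each camera call takes 0.05 s, during which the arm holds its last target. There are 200 camera calls.

### The job

Lay the pearl-inlaid panel flat, inlay up, in the bay of the cam clamping jig, lengthwise between the fence and the brass jaw (either end first), and let go of it. Then turn the red-barred cam knob clockwise until you feel the sprung follower drop into its notch, so that the jaw springs out and holds the panel against the fence. Stop there: do not force the cam hard against the far wall of the notch or out of it; let go of the knob and leave the other things on the bench where they are.

Things in the scene. Friction and masses are not known exactly. Their poses are not given: they have to be found in the camera images.
- panel: loose dark wooden panel 36 x 110 x 16 mm (its x, y, z) with a pearl triangle inlaid in its top face, about 80 g; origin at the centre of its underside, z up, y along its length towards the triangle's point. Lies on the bench to the robot's right; pick it up across its 36 mm width.
- jig: fixed clamping jig: aluminium base plate 100 x 240 x 12 mm (x, y, z); origin at the centre of its underside on the bench, z up, y lengthwise from the fence (-y) to the knob (+y). The bay for the panel is the cork-covered plate top (z = 12 mm) between the fence face (y = -110 mm) and the brass jaw's face (y = +6 mm while held back): 6 mm play for the 110 mm panel.
- bay (a point): centre of the bay on the plate's top, jig x 0, y -52, z 12 mm, axes as the jig's: where the panel's origin goes, its length along this y. Two cheeks 8 mm high, at the fence's end only (jig y = -110 to -92 mm), stand 40 mm apart in x, 2 mm clearance a side of the panel; otherwise the bay's long sides are open. Nothing at the bay is higher than 30 mm above the bench.
- fence: fixed steel fence of the jig, 80 x 10 mm, its top 28 mm above the bench; its frame is that of the jig (same origin and axes); its face looks to +y at y = -110 mm.
- jaw_guide: fixed guide on the jig (frame as the jig's, never moves), carrying the brass jaw, a yoke round the cam: a pad 50 mm wide, 12 to 30 mm above the bench, at the bay, side bars, and a rear bar behind the knob with the follower pin. A spring urges it to the fence (-y); the cam holds it back. When the pin drops into the notch it moves 6 mm and presses on the panel with about 17 N.
- cam_seat: fixed seat carrying knob and cam; origin on their vertical axis at jig x 0, y +52, z 12 mm, axes as the jig's. The cam under the knob's disc has one notch, entered over a sharp edge, with a steep sloping far wall. The cam is set on its spindle at an unmarked angle that differs each time: the pin sits in the notch at a knob angle somewhere from 0.65 to 1.45, with a few hundredths of play.
- knob_grip (a point): grip point of the cam knob, on its vertical axis, 50 mm above the bench; turns with the knob. The knob is a black disc 60 mm across (top 34 mm above the bench) with a red upright grip bar, 48 mm long (along this point's x) and 14 mm thick (along its y), 34 to 62 mm above the bench. White mark on its -x end.
- knob (a joint): knob angle, rad, growing clockwise seen from above; 0: bar along the jig's x. Starts at 0 to 0.15, range -0.1 to 2.1; stays where left. Turning takes about 0.15 N m; as the pin slips over the edge the knob pulls itself on (up to 0.6 N m) for 0.1 rad, goes free, and soon stiffens as the pin meets the far wall. Forced on beyond about 0.6 N m the pin force passes 42 N: too hard (20 N is normal).
- hinge_a: loose miniature brass hinge 30 x 27 x 6 mm by the jig; leave alone
- hinge_b: the other brass hinge, alike; leave alone
- burnisher: loose round boxwood burnisher 130 mm long (its y), 22 mm thick, lying by the jig; leave alone
- red_checker: loose glossy red checker, 36 mm across, 9 mm high, near the panel; leave alone
- cream_checker: loose cream checker, same size, near the panel; leave alone
- dice_cup: loose dark dice cup, 72 mm across, 85 mm high, to the left beyond the jig; leave alone
- sanding_block: loose cork sanding block 56 x 100 x 30 mm, to the left beyond the jig; leave alone
Not all that is in view belongs to the job. Of the things shaped like the panel, the wooden one is meant.

How it is judged:
By the outcome, as a careful person would: the job done as asked, in the order asked, and still so for the second after the job is handed in, with the robot touching nothing.
It also fails if it takes over 67 s, if anything falls off the work surface, if the arm or the gripper's body presses on something with over 40 N, if the wrist force passes 120 N, or if a joint passes its speed limit or range.

## Working session

There is one attempt and no reset: what is moved stays moved. The work goes in short steps, Python scripts to look and compute and a tool call to move; the robot and the scene stay as the last step left them, time stands still between calls to the robot, and variables do not carry over. Pictures are saved under pics/ and viewed, at most 10 in all, crops included, and the job is handed in when it is done.

Besides the shell and the picture viewer there is one more tool, called after "Request:" by a JSON object that holds its "op" and its "data". move_arm: Moves the arm, as the interface text tells. Shift numbers are shares of 200 mm and turn numbers shares of 90 degrees, none past 1 either way. Its arguments: {"type":"object","properties":{"moves":{"type":"array"},"newtons":{"type":"number"}},"required":["moves"]}

```bash
ls; mkdir -p pics
cat > h.py <<'E'
import numpy as np, cv2
from rig import get_state, imaging, order, env
def shot(cam,name=None):
    d=imaging.read_camera(cam)
    if name: cv2.imwrite('pics/'+name,d['color'])
    return d
def world(d,u,v,z=None):
    K,R,t=d['intrinsics'],d['R'],d['t']
    r=np.linalg.inv(K)@np.stack([u,v,np.ones_like(u)]).astype(float)
    if z is None: 
        c=r*d['range_z'][np.int32(v),np.int32(u)]
        return (R.T@(c-np.reshape(t,(3,1)))).T
    o=-R.T@np.ravel(t); w=R.T@r
    return (o[:,None]+w*((z-o[2])/w[2])).T
E
python3 - <<'E'
from h import *
for c in ['top','scene']:
    d=shot(c,c+'0.png'); print(c,'cam at',-d['R'].T@np.ravel(d['t']))
    for n in ['panel','jig','fence','knob','knob_grip','jaw_guide','hinge_a','burnisher','red_checker','cream_checker','dice_cup','sanding_block']:
        for r in imaging.find_in(c,n)[:3]:
            b=np.array(r['bbox']); m=world(d,np.array([(b[0]+b[2])/2]),np.array([(b[1]+b[3])/2]),0.016)
            print(n,round(r['p'],2),b.round(),m.round(3))
print(get_state(),env.tips_ahead)
E
```

```text
pics
top cam at [ 0.35470757 -0.03839698  1.23709911]
panel 0.95 [342. 173. 386. 189.] [[ 0.574 -0.309  0.016]]
panel 0.93 [307. 203. 348. 235.] [[ 0.472 -0.206  0.016]]
panel 0.91 [286. 154. 326. 176.] [[ 0.621 -0.154  0.016]]
jig 0.74 [179. 174. 280. 234.] [[0.516 0.054 0.016]]
fence 0.21 [188. 187. 226. 228.] [[0.509 0.113 0.016]]
knob 0.7 [194. 195. 219. 221.] [[0.508 0.114 0.016]]
knob_grip 0.85 [196. 199. 221. 217.] [[0.508 0.109 0.016]]
jaw_guide 0.57 [188. 186. 228. 227.] [[0.512 0.111 0.016]]
hinge_a 0.61 [236. 228. 245. 243.] [[0.432 0.024 0.016]]
hinge_a 0.46 [190. 170. 204. 181.] [[0.596 0.14  0.016]]
burnisher 0.78 [217. 164. 264. 171.] [[0.615 0.023 0.016]]
burnisher 0.74 [197. 199. 218. 219.] [[0.505 0.112 0.016]]
burnisher 0.54 [181. 174. 276. 230.] [[0.523 0.056 0.016]]
cream_checker 0.33 [339. 174. 385. 189.] [[ 0.571 -0.303  0.016]]
cream_checker 0.31 [236. 226. 248. 243.] [[0.436 0.021 0.016]]
dice_cup 0.9 [ 88. 131. 118. 159.] [[0.684 0.395 0.016]]
sanding_block 0.66 [ 78. 215. 119. 241.] [[0.458 0.399 0.016]]
scene cam at [ 1.20309882 -0.70181159  0.77802038]
pa
[... 1290 characters left out ...]
67016e+01, -1.18189418e+01]), 'dq': array([-0.1218294 , -0.00080897,  0.00537769, -0.0068608 ,  0.14766101,
       -0.01718592]), 'joint_torque': array([-5.47775162e-04, -4.33840907e+01, -3.42166400e+01,  7.03345542e-02,
        3.11276503e-02, -4.02383193e-05]), 'eef_pos': array([0.21474733, 0.53342356, 0.25573256]), 'orientation': array([[-9.27617865e-01,  3.73530583e-01, -2.66523446e-05],
       [ 3.73530581e-01,  9.27617864e-01,  5.72253050e-05],
       [ 4.60985925e-05,  4.31277495e-05, -9.99999998e-01]]), 'ft_force': array([ 0.02960377, -0.2383977 , -0.21893453]), 'ft_torque': array([-0.01796753, -0.0397847 , -0.03634807]), 'grip_force': 0.0, 'gripper_width': 0.08814192697902293} 0.017
```

Run:
```python
from h import *
im=cv2.imread('pics/top0.png')[125:265,165:405]
cv2.imwrite('pics/crop0.png',cv2.resize(im,None,fx=3.3,fy=3.3,interpolation=cv2.INTER_CUBIC))
```

```text
(no output)
```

View pics/crop0.png

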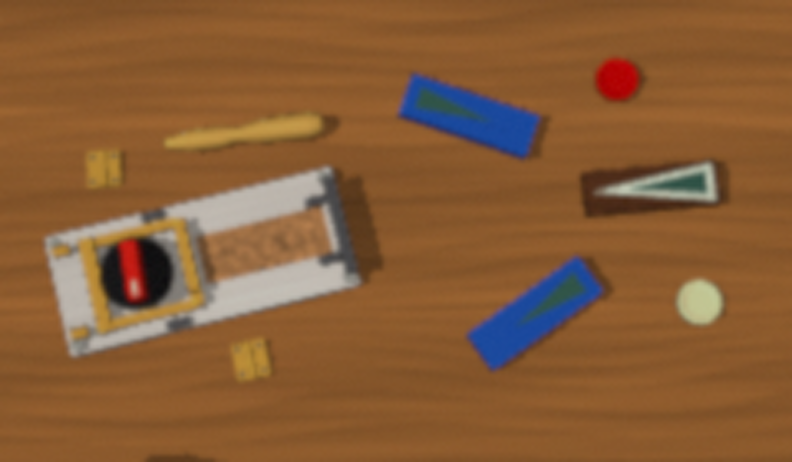

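Three panel-shaped things at top pixels: blue (306,165), blue (328,219), and dark brown wood with a pearl triangle (364,181). The last fits ("wooden", inlay up, point to the left); the enlarged crop confirms it at crop (650,188). The jig has its fence on the right (crop 345,225) and its knob on the left (135,270).

Request:
{"op": "move_arm", "data": {"moves": [[-1,-1,0,0,0,0,1],[-1,-1,0,0,0,0,1],[-1,-1,0,0,0,0,1],[-1,-1,0,0,0,0,1],[-1,-1,0,0,0,0,1],[-1,-1,0,0,0,0,1]]}}

```text
time_s: 2.05
eef_pos: [0.3265, 0.2717, 0.256]
orientation: [[-0.926, 0.377, 0.001], [0.377, 0.926, 0.0], [-0.001, 0.001, -1.0]]
ft_force: [-0.2, 0.7, 0.3]
gripper_width: 0.088
grip_force: 0.0
```

Request:
{"op": "move_arm", "data": {"moves": [[-1,-1,-0.2,0,0,0.67,1],[-1,-1,-0.2,0,0,0.67,1],[-1,-1,-0.2,0,0,0.67,1],[-1,-1,-0.2,0,0,0.67,1],[-1,-1,-0.2,0,0,0.67,1],[-1,-1,-0.2,0,0,0.67,1],[-1,-1,-0.2,0,0,0.67,1],[-1,-1,-0.2,0,0,0.67,1]]}}

```text
time_s: 3.05
eef_pos: [0.4364, 0.0139, 0.2956]
orientation: [[-0.139, 0.99, -0.0], [0.99, 0.139, 0.0], [0.0, -0.0, -1.0]]
ft_force: [0.6, 0.3, -0.6]
gripper_width: 0.0883
grip_force: 0.0
```

Run:
```python
from h import *
d=shot('wrist','w1.png'); np.savez('w1.npz',**d)
s=get_state(); print(s['time_s'],s['eef_pos'],s['orientation'].round(3),s['ft_torque'])
print('cam',-d['R'].T@np.ravel(d['t']),d['R'].round(3))
for n in ['jig','knob_grip','jaw_guide','fence']:
    for r in imaging.find_in('wrist',n)[:2]: print(n,round(r['p'],2),np.round(r['bbox']))
```

```text
3.1 [0.43632413 0.01391079 0.29563361] [[-0.139  0.99  -0.   ]
 [ 0.99   0.139  0.   ]
 [ 0.    -0.    -1.   ]] [-3.83341049e-02  6.89177284e-05  3.68560001e-02]
cam [0.42699493 0.08284007 0.42384533] [[ 0.99   0.14   0.   ]
 [ 0.134 -0.952  0.274]
 [ 0.038 -0.272 -0.962]]
jig 0.83 [274.  47. 345. 221.]
knob_grip 0.9 [292.  80. 342. 123.]
jaw_guide 0.9 [280.  66. 350. 142.]
fence 0.62 [294. 211. 347. 220.]
```

View pics/w1.png

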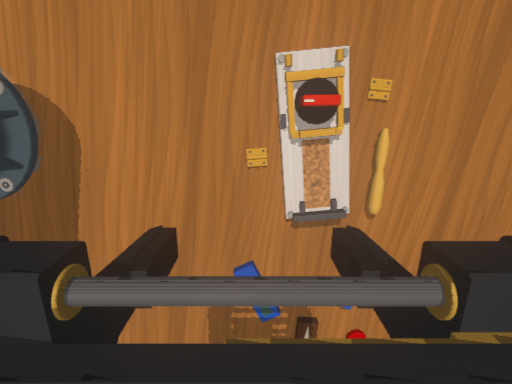

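The wrist view shows the jig whole: plate corners near (276,53), (348,46), (349,212), (288,220), fence at the bottom, and the red bar at (322,100) with its white mark on the left (-x) end.

```bash
cat >> h.py <<'E'
def rect(P):
    c,s,a=cv2.minAreaRect((P[:,:2]*1000).astype(np.float32)); c,s=np.array(c),np.array(s)
    if s[0]>s[1]: a+=90; s=s[::-1]   # a: angle of short side (x axis)
    a=(a+90)%180-90
    return c.round(1),s.round(1),round(a,2)
def cloud(d,box):
    l,t,r,b=[int(x) for x in box]; u,v=np.meshgrid(np.arange(l,r),np.arange(t,b)); u,v=u.ravel(),v.ravel()
    ok=d['range_z'][v,u]>0; u,v=u[ok],v[ok]
    hsv=cv2.cvtColor(d['color'],cv2.COLOR_BGR2HSV)
    return world(d,u,v),hsv[v,u].astype(int)
E
python3 - <<'E'
from h import *
d=dict(np.load('w1.npz'))
P,H=cloud(d,(262,35,362,230))
for lo,hi in [(.007,.016),(.02,.04)]: print('plate z',lo,rect(P[(P[:,2]>lo)&(P[:,2]<hi)&(H[:,1]<70)]), np.median(P[(P[:,2]>lo)&(P[:,2]<hi)&(H[:,1]<70),2]))
print('bench z',np.median(P[P[:,2]<.006,2]))
red=(H[:,0]<8)|(H[:,0]>172)
m=red&(H[:,1]>180)&(P[:,2]>.052); print('bar',rect(P[m]),np.median(P[m,2]))
m=(H[:,2]<70)&(P[:,2]>.02)&(P[:,2]<.045); 
d=shot('top'); 
P,H=cloud(d,(172,165,290,245)); m=(P[:,2]>.007)&(P[:,2]<.016)&(H[:,1]<70); print('top plate',rect(P[m]),np.median(P[m,2]))
P,H=cloud(d,(330,165,400,200)); m=(P[:,2]>.009); print('top panel',rect(P[m]),np.median(P[m,2]))
E
```

```text
plate z 0.007 (array([518.8,  60. ]), array([ 99. , 238.9]), 13.28) 0.011392795012509383
plate z 0.02 (array([517. ,  51.8]), array([ 79.5, 225.1]), 15.25) 0.027220221968956848
bench z -0.0006274711341455583
bar (array([507.2, 110.5]), array([11.9, 47.3]), -81.92) 0.05903541136896501
top plate (array([553.7, -45.2]), array([ 42.5, 106.3]), -50.46) 0.01226061826556686
top panel (array([ 572.8, -303.1]), array([ 36.8, 110.7]), 4.46) 0.01573283369184593
```

Request:
{"op": "move_arm", "data": {"moves": [[-1,0.5,0,0,0,0.06,0.7],[-1,0.5,0,0,0,0.06,0.7],[-1,0.5,0,0,0,0.06,0.7],[-1,0.5,0,0,0,0.06,0.7],[-1,0.5,0,0,0,0.06,0.7]]}}

```text
time_s: 3.98
eef_pos: [0.5631, -0.1737, 0.2948]
orientation: [[-0.039, 0.999, -0.001], [0.999, 0.039, 0.0], [0.0, -0.001, -1.0]]
ft_force: [0.5, 0.0, -0.2]
gripper_width: 0.0613
grip_force: 0.0
```

Run:
```python
from h import *
d=shot('wrist','w2.png'); np.savez('w2.npz',**d)
s=get_state(); print(s['time_s'],s['eef_pos'],s['orientation'].round(3))
for n in ['panel']:
    for r in imaging.find_in('wrist',n)[:3]: print(n,round(r['p'],2),np.round(r['bbox']))
```

```text
4.025 [ 0.56243402 -0.1721859   0.29493689] [[-0.04   0.999 -0.001]
 [ 0.999  0.04   0.001]
 [ 0.001 -0.001 -1.   ]]
panel 0.83 [245. 210. 267. 280.]
panel 0.62 [277. 116. 332. 194.]
panel 0.57 [166. 144. 223. 220.]
```

View pics/w2.png

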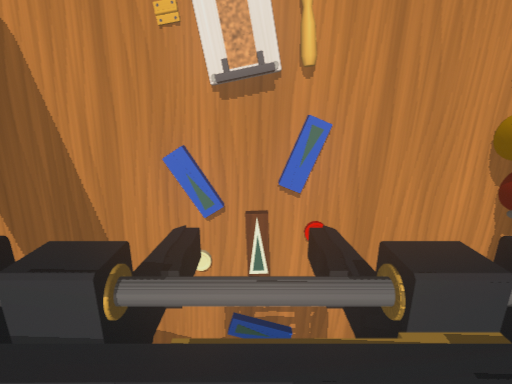

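The wrist view now shows the wooden panel at (257,243), point up the picture, clear of the cream (202,261) and red (315,230) checkers; a further blue look-alike lies at (260,330).

Run:
```python
from h import *
d=dict(np.load('w2.npz'))
P,H=cloud(d,(236,203,280,276)); m=(P[:,2]>.009)&(P[:,2]<.03); print('panel',rect(P[m]),np.median(P[m,2]),m.sum(),P[m].min(0),P[m].max(0))
P,H=cloud(d,(190,0,285,90)); m=(P[:,2]>.02)&(P[:,2]<.04); print('fence/cheek top',rect(P[m]),np.median(P[m,2]))
s=get_state(); R=s['orientation']; a=np.radians(4.5)
tgt=np.array([.5728,-.3031,.12]); print(R.T@(tgt-s['eef_pos'])/.2, np.degrees(np.arctan2(R[1,1],R[0,1])))
```

```text
panel (array([ 573.5, -306.8]), array([ 36. , 109.8]), 4.29) 0.015526469131428725 1417 [ 0.55262669 -0.36170423  0.00909964] [ 0.59414691 -0.25137451  0.01825752]
fence/cheek top (array([543.5, -44.5]), array([27. , 79.9]), -76.05) 0.02705031231598763
[-0.66162091  0.02695384  0.87535947] 2.361944367960381
```

Request:
{"op": "move_arm", "data": {"moves": [[-0.67,0.026,0.5,0,0,-0.023,0.7],[-0.67,0.026,0.87,0,0,-0.023,0.7],[-0.67,0.026,0.87,0,0,-0.023,0.7],[-0.67,0.026,0.87,0,0,-0.023,0.7],[-0.67,0.026,0.87,0,0,-0.023,0.7],[-0.67,0.026,0.87,0,0,-0.023,0.7]]}}

```text
time_s: 4.82
eef_pos: [0.574, -0.3043, 0.1236]
orientation: [[-0.079, 0.997, 0.002], [0.997, 0.079, -0.001], [-0.001, 0.002, -1.0]]
ft_force: [0.5, 0.1, 0.7]
gripper_width: 0.062
grip_force: 0.0
```

Run:
```python
from h import *
s=get_state(); R=s['orientation']
tgt=np.array([.5733,-.3055,.0205]); print(s['time_s'],s['eef_pos'],R.T@(tgt-s['eef_pos'])/.2, np.degrees(np.arctan2(R[1,1],R[0,1])))
```

```text
4.825 [ 0.5740146  -0.3043245   0.12363208] [-0.00509302 -0.00482824  0.5156585 ] 4.506080956038535
```

Request:
{"op": "move_arm", "data": {"moves": [[0,0,0.25,0,0,0,0.7],[0,0,0.4,0,0,0,0.7],[0,0,0.47,0,0,0,0.7],[0,0,0.5,0,0,0,0.7],[0,0,0.5,0,0,0,0.7],[0,0,0.5,0,0,0,0.7],[0,0,0.5,0,0,0,0.35],[0,0,0.5,0,0,0,0.3],[0,0,0.5,0,0,0,0.3],[0,0,0.5,0,0,0,0.3],[0,0,0.5,0,0,0,0.3],[0,0,0.5,0,0,0,0.3]], "newtons": 20}}

```text
time_s: 6.32
eef_pos: [0.5733, -0.3055, 0.0219]
orientation: [[-0.077, 0.997, 0.0], [0.997, 0.077, -0.0], [-0.0, 0.0, -1.0]]
ft_force: [-0.3, 0.9, 1.8]
gripper_width: 0.0357
grip_force: 20.0
```

Request:
{"op": "move_arm", "data": {"moves": [[0,0,-0.2,0,0,0,0.3],[0,0,-0.4,0,0,0,0.3],[0.2,-0.02,-0.45,0,0,-0.03,0.3],[0.4,-0.04,-0.45,0,0,-0.06,0.3],[0.6,-0.06,-0.45,0,0,-0.099,0.3],[0.8,-0.08,-0.45,0,0,-0.099,0.3],[0.95,-0.091,-0.45,0,0,-0.099,0.3],[0.95,-0.091,-0.45,0,0,-0.099,0.3],[0.95,-0.091,-0.45,0,0,-0.099,0.3]]}}

```text
time_s: 7.45
eef_pos: [0.5407, -0.1179, 0.1118]
orientation: [[-0.231, 0.973, 0.0], [0.973, 0.231, -0.001], [-0.001, 0.0, -1.0]]
ft_force: [-0.4, -1.2, -1.2]
gripper_width: 0.0359
grip_force: 20.0
```

Run:
```python
from h import *
d=shot('wrist','w3.png'); np.savez('w3.npz',**d)
s=get_state(); R=s['orientation']; print(s['time_s'],s['eef_pos'],np.degrees(np.arctan2(R[1,1],R[0,1])),s['gripper_width'],s['ft_force'])
for n in ['jig','jaw_guide','fence','panel']:
    for r in imaging.find_in('wrist',n)[:2]: print(n,round(r['p'],2),np.round(r['bbox']))
```

```text
7.5 [ 0.54076699 -0.11833494  0.11179775] 13.31359741192684 0.03572235135613014 [ 0.06943157  0.16766649 -0.40163021]
jig 0.58 [212.   0. 348. 129.]
fence 0.74 [228. 120. 338. 130.]
panel 0.93 [114. 212. 200. 322.]
panel 0.9 [217. 147. 290. 338.]
```

View pics/w3.png

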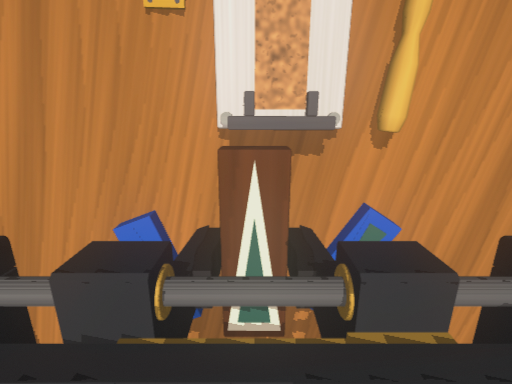

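The panel is held straight, spanning (219,147) to (288,335); the fence is at (282,123), cheeks at (249,103) and (312,103).

Run:
```python
from h import *
d=dict(np.load('w3.npz')); s=get_state(); R=s['orientation']; T=s['eef_pos']
P,H=cloud(d,(205,135,302,272)); m=(P[:,2]>.095)&(P[:,2]<.112); print('panel vis',rect(P[m]),np.median(P[m,2]))
Q=(P[m]-T)@R*1000; print('tool-frame front edge x',np.percentile(Q[:,0],[99,99.9]),'sides',np.percentile(Q[:,1],[.5,99.5]))
P,H=cloud(d,(205,80,360,140)); m=(P[:,2]>.0235)&(P[:,2]<.033); print('fence top',rect(P[m]),np.median(P[m,2]))
m=(P[:,2]>.016)&(P[:,2]<.0235); Q=(P[m]-T)@R*1000
print('cheeks tool y hist',np.histogram(Q[:,1],bins=np.arange(-45,46,3)))
```

```text
panel vis (array([535.8, -98.7]), array([53.4, 66.8]), 13.33) 0.10524856380215154
tool-frame front edge x [53.40662427 53.52650626] sides [-24.14994857  24.03344058]
fence top (array([545.6, -52. ]), array([ 9.4, 79.7]), -76.59) 0.027201346137309446
cheeks tool y hist (array([  0,   0,   0,   0,   0,   0,   0,   2,   0,   0,   0,   0,  50,
        99, 100,   0,   0,   0,   0,   0,   0,   0,   0,   0,   0,   0,
         0,   0,  71,  99]), array([-45, -42, -39, -36, -33, -30, -27, -24, -21, -18, -15, -12,  -9,
        -6,  -3,   0,   3,   6,   9,  12,  15,  18,  21,  24,  27,  30,
        33,  36,  39,  42,  45]))
```

Request:
{"op": "move_arm", "data": {"moves": [[0.2,0.03,0,0,0,0,0.3],[0.4,0.06,0,0,0,0,0.3],[0.55,0.09,0.05,0,0,0,0.3],[0.638,0.099,0.15,0,0,0,0.3],[0.638,0.099,0.25,0,0,0,0.3],[0.638,0.099,0.25,0,0,0,0.3],[0.638,0.099,0.25,0,0,0,0.3]]}}

```text
time_s: 8.57
eef_pos: [0.5308, 0.0108, 0.0623]
orientation: [[-0.23, 0.973, 0.001], [0.973, 0.23, -0.0], [-0.0, 0.001, -1.0]]
ft_force: [0.2, -0.8, -0.7]
gripper_width: 0.0358
grip_force: 20.0
```

Run:
```python
from h import *
d=shot('wrist','w4.png'); np.savez('w4.npz',**d); s=get_state(); R=s['orientation']; T=s['eef_pos']
print(s['time_s'],T,np.degrees(np.arctan2(R[1,1],R[0,1])))
P,H=cloud(d,(150,0,400,150)); Q=(P-T)@R*1000
m=(P[:,2]>.045)&(P[:,2]<.06)&(abs(Q[:,1])<12)&(Q[:,0]<60); print('panel front',np.percentile(Q[m,0],[50,99]) if m.any() else None)
m=(P[:,2]>.024)&(P[:,2]<.036)&(Q[:,0]<75)&(abs(Q[:,1])<30); print('jaw pad x',np.percentile(Q[m,0],[1,99]),'y',np.percentile(Q[m,1],[1,99]),m.sum())
m=(P[:,2]>.056)&(P[:,2]<.07)&(Q[:,0]>80); print('bar centre tool',Q[m].mean(0),m.sum())
```

```text
8.625 [0.53100281 0.01076415 0.06259861] 13.30605516722103
panel front [53.23734129 53.45606003]
jaw pad x [56.19115977 74.61920579] y [-24.24965022  24.39361929] 1696
bar centre tool [101.96300851   0.155457     3.62198902] 3981
```

View pics/w4.png

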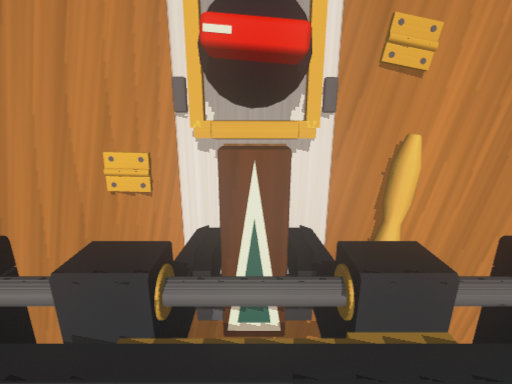

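The panel front edge (row 147) sits about 3 mm short of the jaw face (row 137) and centred on it; good to lower.

Request:
{"op": "move_arm", "data": {"moves": [[0,0,0.05,0,0,0,0.3],[0,0,0.09,0,0,0,0.3],[0,0,0.12,0,0,0,0.3],[0,0,0.138,0,0,0,0.3],[0,0,0.142,0,0,0,0.3],[0,0,0.142,0,0,0,0.3]]}}

```text
time_s: 9.38
eef_pos: [0.53, 0.0114, 0.0337]
orientation: [[-0.231, 0.973, -0.001], [0.973, 0.231, -0.0], [0.0, -0.001, -1.0]]
ft_force: [-3.5, 0.2, 6.1]
gripper_width: 0.0359
grip_force: 20.0
```

Request:
{"op": "move_arm", "data": {"moves": [[0,0,0,0,0,0,0.4],[0,0,0,0,0,0,0.6],[0,0,0,0,0,0,0.7],[0,0,0,0,0,0,0.7],[0,0,-0.2,0,0,0,0.7],[0,0,-0.45,0,0,0,0.7],[0,0,-0.5,0,0,0,0.7],[0,0,-0.5,0,0,0,0.7]]}}

```text
time_s: 10.38
eef_pos: [0.5305, 0.0113, 0.1337]
orientation: [[-0.231, 0.973, 0.001], [0.973, 0.231, -0.0], [-0.001, 0.001, -1.0]]
ft_force: [0.3, 0.4, 0.1]
gripper_width: 0.0619
grip_force: 0.0
```

Run:
```python
from h import *
d=shot('wrist','w5.png'); np.savez('w5.npz',**d); s=get_state(); R=s['orientation']; T=s['eef_pos']
print(s['time_s'],T,s['ft_torque'],np.degrees(np.arctan2(R[1,1],R[0,1])),s['joints'].round(1))
P,H=cloud(d,(130,0,400,340)); Q=(P-T)@R*1000
dark=(P[:,2]>.022)&(P[:,2]<.033)&(abs(Q[:,1])<19)&(Q[:,0]<54.5); print('panel z by x:',[(x,np.median(P[dark&(abs(Q[:,0]-x)<4),2]).round(4)) for x in (0,20,40,50)])
for y in (-12,12): m=dark&(abs(Q[:,1]-y)<4); print(y,np.median(P[m,2]))
m=(P[:,2]>.054)&(P[:,2]<.07)&(Q[:,0]>70)&((H[:,0]<8)|(H[:,0]>172)|(H[:,1]<60)); print('bar',rect(P[m]),m.sum())
```

```text
10.425 [0.52968735 0.01144228 0.13254885] [-0.10769123  0.0634709   0.01217607] 13.345102665856194 [-11.6  13.1 104.3  -0.   62.6 -25. ]
panel z by x: [(0, np.float64(0.0275)), (20, np.float64(0.0274)), (40, np.float64(0.0273)), (50, np.float64(0.0273))]
-12 0.027307517422801228
12 0.027368811960213343
bar (array([507.6, 110.3]), array([14.3, 48.1]), -81.07) 1584
```

View pics/w5.png

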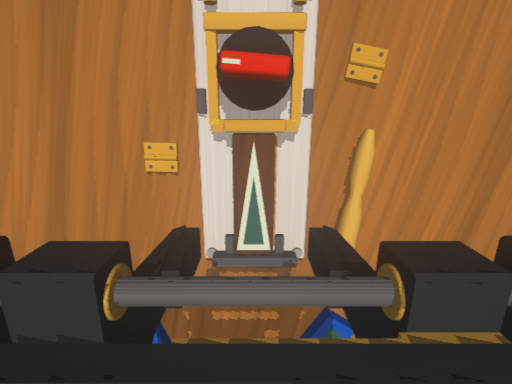

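The panel lies flat between the cheeks (cheeks at (230,243), (280,243)), its point towards the jaw (row 125), inlay up; the bar is at (256,65).

Request:
{"op": "move_arm", "data": {"moves": [[0.2,0.005,0,0,0,-0.11,0.45],[0.4,0.005,0,0,0,-0.22,0.45],[0.507,0.005,0,0,0,-0.33,0.45],[0.507,0.005,0,0,0,-0.44,0.45],[0.507,0.005,0,0,0,-0.55,0.45],[0.507,0.005,0,0,0,-0.66,0.45],[0.507,0.005,0,0,0,-0.77,0.45],[0.507,0.005,0,0,0,-0.88,0.45],[0.507,0.005,0,0,0,-0.951,0.45],[0.507,0.005,0,0,0,-0.951,0.45],[0.507,0.005,0,0,0,-0.951,0.45]]}}

```text
time_s: 11.8
eef_pos: [0.5071, 0.1102, 0.1322]
orientation: [[-0.988, -0.153, -0.002], [-0.153, 0.988, 0.0], [0.002, 0.0, -1.0]]
ft_force: [-0.0, -0.2, -0.4]
gripper_width: 0.0394
grip_force: 0.0
```

Run:
```python
from h import *
s=get_state(); R=s['orientation']; T=s['eef_pos']
print(s['time_s'],T,R.round(3),s['ft_torque'],np.degrees(np.arctan2(R[1,1],R[0,1])),s['joints'].round(1))
print(R.T@(np.array([.5074,.1104,.056])-T)/.2)
```

```text
11.8 [0.50705884 0.11024842 0.13216999] [[-0.988 -0.153 -0.002]
 [-0.153  0.988  0.   ]
 [ 0.002  0.    -1.   ]] [ 0.06875022 -0.02620253  0.00792739] 98.80959341199849 [ -0.9  11.9 105.8   0.   62.3 -99.7]
[-2.58769492e-03  3.51480715e-04  3.80845584e-01]
```

Request:
{"op": "move_arm", "data": {"moves": [[-0.003,0,0.2,0,0,0,0.45],[-0.003,0,0.32,0,0,0,0.45],[-0.003,0,0.38,0,0,0,0.45],[-0.003,0,0.38,0,0,0,0.45],[-0.003,0,0.38,0,0,0,0.1],[-0.003,0,0.38,0,0,0,0.1],[-0.003,0,0.38,0,0,0,0.1],[-0.003,0,0.38,0,0,0,0.1],[-0.003,0,0.38,0,0,0,0.1]], "newtons": 20}}

```text
time_s: 12.92
eef_pos: [0.5088, 0.1116, 0.0582]
orientation: [[-0.988, -0.155, 0.001], [-0.155, 0.988, 0.002], [-0.002, 0.002, -1.0]]
ft_force: [-0.5, 6.1, 2.5]
gripper_width: 0.0141
grip_force: 20.0
```

```bash
cat > st.py <<'E'
from h import *
s=get_state(); R=s['orientation']; y=np.degrees(np.arctan2(R[1,1],R[0,1]))
print(round(s['time_s'],2),'pos',(s['eef_pos']*1000).round(1),'knob~',round(np.radians(103.3-y),3),'F',s['ft_force'].round(1),'M',s['ft_torque'].round(3),'grip',round(s['grip_force'],1),round(s['gripper_width']*1000,2))
E
python3 st.py
```

```text
12.93 pos [508.8 111.6  58.2] knob~ 0.076 F [-0.5  6.1  2.5] M [ 1.059  0.035 -0.019] grip 20.0 14.1
```

Request:
{"op": "move_arm", "data": {"moves": [[0,0.006,0,0,0,0,0.1],[0,0.006,0,0,0,0.06,0.1],[0,0.006,0,0,0,0.12,0.1],[0,0.006,0,0,0,0.18,0.1],[0,0.006,0,0,0,0.24,0.1],[0,0.006,0,0,0,0.24,0.1],[0,0.006,0,0,0,0.24,0.1]]}}

```text
time_s: 13.8
eef_pos: [0.5088, 0.1113, 0.0582]
orientation: [[-0.976, 0.219, 0.001], [0.219, 0.976, -0.001], [-0.001, -0.0, -1.0]]
ft_force: [-1.4, -0.3, 3.9]
gripper_width: 0.0139
grip_force: 20.0
```

```bash
python3 st.py
```

```text
13.8 pos [508.8 111.3  58.2] knob~ 0.453 F [-1.4 -0.3  3.9] M [-0.046  0.225  0.001] grip 20.0 13.92
```

Request:
{"op": "move_arm", "data": {"moves": [[0,0,0,0,0,0.011,0.1],[0,0,0,0,0,0.022,0.1],[0,0,0,0,0,0.033,0.1]]}}

```text
time_s: 14.18
eef_pos: [0.5088, 0.1112, 0.0582]
orientation: [[-0.963, 0.269, 0.001], [0.269, 0.963, -0.001], [-0.001, -0.0, -1.0]]
ft_force: [-1.1, -1.7, 5.5]
gripper_width: 0.0137
grip_force: 20.1
```

```bash
python3 st.py
```

```text
14.18 pos [508.8 111.2  58.2] knob~ 0.505 F [-1.1 -1.7  5.5] M [-0.026  0.249  0.27 ] grip 20.1 13.68
```

Request:
{"op": "move_arm", "data": {"moves": [[0,0,0,0,0,0.011,0.1],[0,0,0,0,0,0.022,0.1],[0,0,0,0,0,0.033,0.1]]}}

```text
time_s: 14.55
eef_pos: [0.5088, 0.1112, 0.0582]
orientation: [[-0.948, 0.319, 0.001], [0.319, 0.948, -0.001], [-0.002, -0.0, -1.0]]
ft_force: [-1.1, -0.9, 5.5]
gripper_width: 0.0141
grip_force: 20.0
```

```bash
python3 st.py
```

```text
14.55 pos [508.8 111.2  58.2] knob~ 0.557 F [-1.1 -0.9  5.5] M [-0.2    0.251  0.098] grip 20.0 14.14
```

Request:
{"op": "move_arm", "data": {"moves": [[0,0,0,0,0,0.011,0.1],[0,0,0,0,0,0.022,0.1],[0,0,0,0,0,0.033,0.1]]}}

```text
time_s: 14.92
eef_pos: [0.5087, 0.1111, 0.0582]
orientation: [[-0.93, 0.367, 0.001], [0.367, 0.93, -0.001], [-0.001, -0.001, -1.0]]
ft_force: [-2.4, -1.2, 5.6]
gripper_width: 0.0139
grip_force: 20.1
```

```bash
python3 st.py
```

```text
14.93 pos [508.7 111.1  58.2] knob~ 0.608 F [-2.4 -1.2  5.6] M [-0.181  0.263  0.337] grip 20.1 13.94
```

Request:
{"op": "move_arm", "data": {"moves": [[0,0,0,0,0,0.011,0.1],[0,0,0,0,0,0.022,0.1],[0,0,0,0,0,0.033,0.1]]}}

```text
time_s: 15.3
eef_pos: [0.5087, 0.111, 0.0582]
orientation: [[-0.91, 0.415, 0.001], [0.415, 0.91, -0.001], [-0.001, -0.001, -1.0]]
ft_force: [-1.4, -2.2, 6.0]
gripper_width: 0.0137
grip_force: 20.1
```

```bash
python3 st.py
```

```text
15.3 pos [508.7 111.   58.2] knob~ 0.66 F [-1.4 -2.2  6. ] M [-0.313  0.303  0.293] grip 20.1 13.74
```

Request:
{"op": "move_arm", "data": {"moves": [[0,0,0,0,0,0.011,0.1],[0,0,0,0,0,0.022,0.1],[0,0,0,0,0,0.033,0.1]]}}

```text
time_s: 15.68
eef_pos: [0.5087, 0.111, 0.0582]
orientation: [[-0.887, 0.462, 0.001], [0.462, 0.887, -0.001], [-0.001, -0.001, -1.0]]
ft_force: [-2.0, -2.4, 6.2]
gripper_width: 0.0136
grip_force: 20.0
```

```bash
python3 st.py
```

```text
15.68 pos [508.7 111.   58.2] knob~ 0.712 F [-2.  -2.4  6.2] M [-0.269  0.296  0.249] grip 20.0 13.56
```

Request:
{"op": "move_arm", "data": {"moves": [[0,0,0,0,0,0.011,0.1],[0,0,0,0,0,0.022,0.1],[0,0,0,0,0,0.033,0.1]]}}

```text
time_s: 16.05
eef_pos: [0.5087, 0.1109, 0.0582]
orientation: [[-0.862, 0.507, 0.001], [0.507, 0.862, -0.001], [-0.001, -0.001, -1.0]]
ft_force: [-1.8, -3.1, 5.1]
gripper_width: 0.0139
grip_force: 20.1
```

```bash
python3 st.py
```

```text
16.05 pos [508.7 110.9  58.2] knob~ 0.764 F [-1.8 -3.1  5.1] M [-0.328  0.344  0.287] grip 20.1 13.88
```

Request:
{"op": "move_arm", "data": {"moves": [[0,0,0,0,0,0.011,0.1],[0,0,0,0,0,0.022,0.1],[0,0,0,0,0,0.033,0.1]]}}

```text
time_s: 16.42
eef_pos: [0.5086, 0.1109, 0.0582]
orientation: [[-0.835, 0.551, 0.001], [0.551, 0.835, -0.001], [-0.001, -0.001, -1.0]]
ft_force: [-2.6, -1.7, 5.7]
gripper_width: 0.0138
grip_force: 20.1
```

```bash
python3 st.py
```

```text
16.43 pos [508.6 110.9  58.2] knob~ 0.816 F [-2.6 -1.7  5.7] M [-0.39   0.356  0.311] grip 20.1 13.76
```

Request:
{"op": "move_arm", "data": {"moves": [[0,0,0,0,0,0.011,0.1],[0,0,0,0,0,0.022,0.1],[0,0,0,0,0,0.033,0.1]]}}

```text
time_s: 16.8
eef_pos: [0.5086, 0.1108, 0.0582]
orientation: [[-0.805, 0.594, 0.001], [0.594, 0.805, -0.001], [-0.001, -0.001, -1.0]]
ft_force: [-1.9, -2.4, 5.5]
gripper_width: 0.0137
grip_force: 20.1
```

```bash
python3 st.py
```

```text
16.8 pos [508.6 110.8  58.2] knob~ 0.868 F [-1.9 -2.4  5.5] M [-0.454  0.355  0.212] grip 20.1 13.71
```

Request:
{"op": "move_arm", "data": {"moves": [[0,0,0,0,0,0.011,0.1],[0,0,0,0,0,0.022,0.1],[0,0,0,0,0,0.033,0.1]]}}

```text
time_s: 17.18
eef_pos: [0.5085, 0.1108, 0.0582]
orientation: [[-0.773, 0.634, 0.001], [0.634, 0.773, -0.002], [-0.001, -0.001, -1.0]]
ft_force: [-3.2, -3.4, 6.4]
gripper_width: 0.0137
grip_force: 20.1
```

```bash
python3 st.py
```

```text
17.18 pos [508.5 110.8  58.2] knob~ 0.919 F [-3.2 -3.4  6.4] M [-0.521  0.426  0.258] grip 20.1 13.7
```

Request:
{"op": "move_arm", "data": {"moves": [[0,0,0,0,0,0.011,0.1],[0,0,0,0,0,0.022,0.1],[0,0,0,0,0,0.033,0.1]]}}

```text
time_s: 17.55
eef_pos: [0.5085, 0.1107, 0.0582]
orientation: [[-0.739, 0.673, 0.0], [0.673, 0.739, -0.002], [-0.002, -0.001, -1.0]]
ft_force: [-3.0, -3.1, 6.3]
gripper_width: 0.0141
grip_force: 20.2
```

```bash
python3 st.py
```

```text
17.55 pos [508.5 110.7  58.2] knob~ 0.971 F [-3.  -3.1  6.3] M [-0.618  0.442  0.348] grip 20.2 14.08
```

Request:
{"op": "move_arm", "data": {"moves": [[0,0,0,0,0,0.011,0.1],[0,0,0,0,0,0.022,0.1],[0,0,0,0,0,0.033,0.1]]}}

```text
time_s: 17.92
eef_pos: [0.5085, 0.1107, 0.0582]
orientation: [[-0.703, 0.711, 0.0], [0.711, 0.703, -0.002], [-0.001, -0.001, -1.0]]
ft_force: [-2.5, -3.2, 6.7]
gripper_width: 0.0139
grip_force: 20.0
```

```bash
python3 st.py
```

```text
17.93 pos [508.5 110.7  58.2] knob~ 1.023 F [-2.5 -3.2  6.7] M [-0.591  0.563  0.207] grip 20.0 13.92
```

Request:
{"op": "move_arm", "data": {"moves": [[0,0,0,0,0,0.011,0.1],[0,0,0,0,0,0.022,0.1],[0,0,0,0,0,0.033,0.1]]}}

```text
time_s: 18.3
eef_pos: [0.5084, 0.1106, 0.0582]
orientation: [[-0.665, 0.746, 0.0], [0.746, 0.665, -0.002], [-0.002, -0.001, -1.0]]
ft_force: [-3.0, -3.9, 7.3]
gripper_width: 0.0141
grip_force: 20.1
```

```bash
python3 st.py
```

```text
18.3 pos [508.4 110.6  58.2] knob~ 1.075 F [-3.  -3.9  7.3] M [-0.71   0.546  0.301] grip 20.1 14.05
```

Request:
{"op": "move_arm", "data": {"moves": [[0,0,0,0,0,0.011,0.1],[0,0,0,0,0,0.022,0.1],[0,0,0,0,0,0.033,0.1]]}}

```text
time_s: 18.68
eef_pos: [0.5084, 0.1106, 0.0582]
orientation: [[-0.626, 0.78, 0.0], [0.78, 0.626, -0.002], [-0.002, -0.001, -1.0]]
ft_force: [-3.4, -3.5, 7.6]
gripper_width: 0.014
grip_force: 20.1
```

```bash
python3 st.py
```

```text
18.68 pos [508.4 110.6  58.2] knob~ 1.127 F [-3.4 -3.5  7.6] M [-0.634  0.556  0.269] grip 20.1 13.96
```

Request:
{"op": "move_arm", "data": {"moves": [[0,0,0,0,0,0.011,0.1],[0,0,0,0,0,0.022,0.1],[0,0,0,0,0,0.033,0.1]]}}

```text
time_s: 19.05
eef_pos: [0.5083, 0.1105, 0.0582]
orientation: [[-0.584, 0.812, 0.0], [0.812, 0.584, -0.002], [-0.001, -0.001, -1.0]]
ft_force: [-2.7, -4.4, 8.1]
gripper_width: 0.0138
grip_force: 20.0
```

```bash
python3 st.py
```

```text
19.05 pos [508.3 110.5  58.2] knob~ 1.179 F [-2.7 -4.4  8.1] M [-0.648  0.565 -0.065] grip 20.0 13.84
```

The torque has reversed: the pin is going over the edge. Smaller steps now.

Request:
{"op": "move_arm", "data": {"moves": [[0,0,0,0,0,0.008,0.1],[0,0,0,0,0,0.016,0.1]]}}

```text
time_s: 19.3
eef_pos: [0.5084, 0.1106, 0.0582]
orientation: [[-0.563, 0.826, 0.0], [0.826, 0.563, -0.002], [-0.001, -0.001, -1.0]]
ft_force: [-2.9, -4.1, 7.2]
gripper_width: 0.0138
grip_force: 20.2
```

```bash
python3 st.py
python3 - <<'E'
from h import *
d=shot('top'); np.savez('t2.npz',**d)
a=cv2.imread('pics/top0.png')[160:245,165:295]; b=d['color'][160:245,165:295]
cv2.imwrite('pics/cmp.png',cv2.resize(np.hstack([a,b]),None,fx=3,fy=3,interpolation=cv2.INTER_CUBIC))
E
```

```text
19.3 pos [508.4 110.6  58.2] knob~ 1.205 F [-2.9 -4.1  7.2] M [-0.709  0.549 -0.356] grip 20.2 13.8
```

Request:
{"op": "move_arm", "data": {"moves": [[0,0,0,0,0,0.008,0.1],[0,0,0,0,0,0.016,0.1]]}}

```text
time_s: 19.6
eef_pos: [0.5084, 0.1106, 0.0582]
orientation: [[-0.542, 0.84, 0.0], [0.84, 0.542, -0.001], [-0.001, -0.001, -1.0]]
ft_force: [-4.0, -4.0, 8.8]
gripper_width: 0.0136
grip_force: 20.1
```

```bash
python3 st.py
```

```text
19.6 pos [508.4 110.6  58.2] knob~ 1.23 F [-4.  -4.   8.8] M [-0.727  0.626 -0.199] grip 20.1 13.64
```

Request:
{"op": "move_arm", "data": {"moves": [[0,0,0,0,0,0.008,0.1],[0,0,0,0,0,0.016,0.1]]}}

```text
time_s: 19.85
eef_pos: [0.5083, 0.1106, 0.0582]
orientation: [[-0.521, 0.854, -0.0], [0.854, 0.521, -0.002], [-0.001, -0.001, -1.0]]
ft_force: [-3.4, -4.0, 8.2]
gripper_width: 0.0138
grip_force: 20.0
```

```bash
python3 st.py
```

```text
19.85 pos [508.3 110.6  58.2] knob~ 1.255 F [-3.4 -4.   8.2] M [-0.702  0.603 -0.139] grip 20.0 13.79
```

Request:
{"op": "move_arm", "data": {"moves": [[0,0,0,0,0,0.008,0.1],[0,0,0,0,0,0.016,0.1]]}}

```text
time_s: 20.1
eef_pos: [0.5082, 0.1106, 0.0582]
orientation: [[-0.5, 0.866, -0.0], [0.866, 0.5, -0.002], [-0.001, -0.001, -1.0]]
ft_force: [-4.3, -4.3, 8.7]
gripper_width: 0.0139
grip_force: 20.0
```

```bash
python3 st.py
```

```text
20.1 pos [508.2 110.6  58.2] knob~ 1.28 F [-4.3 -4.3  8.7] M [-0.724  0.696  0.065] grip 20.0 13.91
```

Request:
{"op": "move_arm", "data": {"moves": [[0,0,0,0,0,0.005,0.1],[0,0,0,0,0,0.01,0.1]]}}

```text
time_s: 20.35
eef_pos: [0.5082, 0.1106, 0.0582]
orientation: [[-0.486, 0.874, -0.0], [0.874, 0.486, -0.002], [-0.001, -0.001, -1.0]]
ft_force: [-3.9, -4.6, 7.7]
gripper_width: 0.0135
grip_force: 20.0
```

```bash
python3 st.py
python3 - <<'E'
from h import *
d=shot('wrist','w6.png'); np.savez('w6.npz',**d)
E
```

```text
20.35 pos [508.2 110.6  58.2] knob~ 1.295 F [-3.9 -4.6  7.7] M [-0.751  0.684  0.031] grip 20.0 13.46
```

View pics/w6.png

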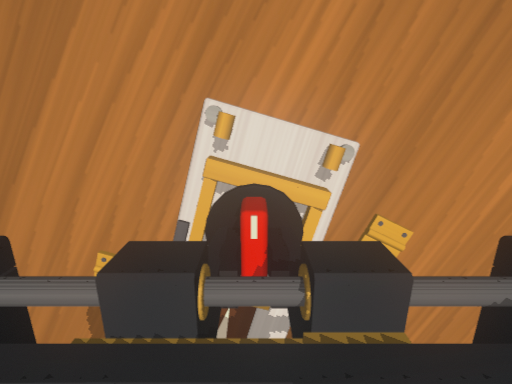

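The rear yoke bar (265,182) now sits close to the disc and the knob moves freely: the pin is in the notch. Letting go and rising.

Request:
{"op": "move_arm", "data": {"moves": [[0,0,0,0,0,0,0.3],[0,0,0,0,0,0,0.45],[0,0,0,0,0,0,0.45],[0,0,-0.2,0,0,0,0.45],[0,0,-0.5,0,0,0,0.45],[0,0,-0.8,0,0,0,0.45],[-0.3,0.5,-0.8,0,0,0.4,0.45],[-0.3,0.5,-0.8,0,0,0.4,0.45],[-0.3,0.5,-0.8,0,0,0.4,0.45],[-0.3,0.5,-0.8,0,0,0.4,0.45],[-0.3,0.5,-0.8,0,0,0.4,0.45]]}}

```text
time_s: 21.78
eef_pos: [0.6246, 0.1078, 0.2168]
orientation: [[0.119, 0.993, -0.001], [0.993, -0.119, 0.0], [-0.0, -0.001, -1.0]]
ft_force: [-0.0, -0.4, 0.6]
gripper_width: 0.0398
grip_force: 0.0
```

```bash
python3 st.py
python3 - <<'E'
from h import *
d=shot('wrist','w7.png'); np.savez('w7.npz',**d)
E
```

```text
21.77 pos [624.6 107.8 216.8] knob~ 1.923 F [-0.  -0.4  0.6] M [-0.015  0.113 -0.032] grip 0.0 39.83
```

View pics/w7.png

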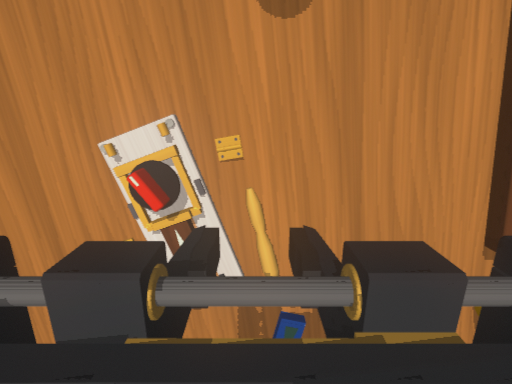

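The bar (148,188) now lies nearly along the jig's length and the yoke has moved towards the bay, jaw at (180,218). Measuring it.

Run:
```python
from h import *
a=np.radians(13.3); A=np.array([[np.cos(a),-np.sin(a)],[np.sin(a),np.cos(a)]]); c=np.array([.5188,.060])
def jig(P): return np.c_[(P[:,:2]-c)@A*1000,P[:,2]*1000]
for n in ['w1','w5','w7']:
    d=dict(np.load(n+'.npz')); P,H=cloud(d,(0,0,512,275)); Q=jig(P)
    red=((H[:,0]<8)|(H[:,0]>172))&(H[:,1]>150)&(Q[:,2]>54)&(Q[:,2]<68)&(np.hypot(Q[:,0],Q[:,1]-52)<32)
    br=(H[:,0]>14)&(H[:,0]<30)&(H[:,1]>120)&(Q[:,2]>23)&(Q[:,2]<34)&(abs(Q[:,0])<18)
    print(n,'bar',rect(P[red]) if red.sum()>20 else None)
    for nm,m in (('pad y',br&(Q[:,1]<20)&(Q[:,1]>-15)),('rear y',br&(Q[:,1]>75))): print(nm,np.percentile(Q[m,1],[2,50,98]).round(1) if m.sum()>5 else None,m.sum())
    dk=(H[:,2]<75)&(Q[:,2]>22)&(Q[:,2]<32)&(abs(Q[:,0])<18)&(Q[:,1]<8)&(Q[:,1]>-90); 
    if dk.sum()>5: print('panel front y',np.percentile(Q[dk,1],98).round(1),'x',np.percentile(Q[dk,0],[2,98]).round(1))
d=shot('top'); P,H=cloud(d,(172,165,290,245)); Q=jig(P)
for nm,lo,hi in (('pad',-15,20),('rear',75,115)):
    br=(H[:,0]>14)&(H[:,0]<30)&(H[:,1]>120)&(Q[:,2]>23)&(Q[:,2]<34)&(abs(Q[:,0])<18)&(Q[:,1]>lo)&(Q[:,1]<hi); print('top',nm,np.percentile(Q[br,1],[2,50,98]).round(1) if br.sum() else None)
```

```text
w1 bar (array([507.3, 110.3]), array([13.9, 47.3]), -80.35)
pad y [ 5.6 10.6 15. ] 194
rear y [80.9 86.4 91.9] 233
w5 bar (array([507.7, 110.4]), array([14.3, 47.7]), -81.07)
pad y [ 5.7 10.4 14.4] 535
rear y [80.7 86.6 91.6] 716
w7 bar (array([508.2, 110.7]), array([14. , 47.3]), 28.13)
pad y [-0.4  5.5  9.8] 260
rear y [77.6 83.  86.6] 198
panel front y -3.1 x [17.6 17.9]
top pad [ 1.3  6.8 12.1]
top rear [80.4 81.5 83.5]
```

Request:
{"op": "move_arm", "data": {"moves": [[-0.535,-0.41,0,0,0,-0.223,0.45],[-0.535,-0.41,0.2,0,0,-0.223,0.45],[-0.535,-0.41,0.3,0,0,-0.223,0.45],[-0.535,-0.41,0.3,0,0,-0.223,0.45],[-0.535,-0.41,0.3,0,0,-0.223,0.45],[-0.535,-0.41,0.3,0,0,-0.223,0.45],[-0.535,-0.41,0.3,0,0,-0.223,0.45]]}}

```text
time_s: 22.75
eef_pos: [0.5314, 0.0118, 0.1582]
orientation: [[-0.229, 0.973, 0.002], [0.973, 0.229, -0.0], [-0.001, 0.002, -1.0]]
ft_force: [-0.6, 0.3, 0.4]
gripper_width: 0.0397
grip_force: 0.0
```

```bash
python3 st.py
python3 - <<'E'
from h import *
d=shot('wrist','w8.png'); np.savez('w8.npz',**d)
a=np.radians(13.3); A=np.array([[np.cos(a),-np.sin(a)],[np.sin(a),np.cos(a)]]); c=np.array([.5188,.060])
for n in ['w5','w8']:
    d=dict(np.load(n+'.npz')); P,H=cloud(d,(0,0,512,275)); Q=np.c_[(P[:,:2]-c)@A*1000,P[:,2]*1000]
    br=(H[:,0]>14)&(H[:,0]<30)&(H[:,1]>120)&(Q[:,2]>23)&(Q[:,2]<34)&(abs(Q[:,0])<15)
    for lo,hi in ((-15,20),(75,115)):
        m=br&(Q[:,1]>lo)&(Q[:,1]<hi); print(n,np.percentile(Q[m,1],[1,50,99]).round(1))
im=cv2.imread('pics/w8.png')[0:290,130:390]; cv2.imwrite('pics/w8c.png',cv2.resize(im,None,fx=2,fy=2,interpolation=cv2.INTER_CUBIC))
E
```

```text
22.75 pos [531.4  11.8 158.2] knob~ 1.572 F [-0.6  0.3  0.4] M [-0.071  0.057 -0.012] grip 0.0 39.69
w5 [ 5.6 10.4 15. ]
w5 [80.5 86.8 91.8]
w8 [0.  4.6 9.6]
w8 [79.8 84.6 87. ]
```

View pics/w8c.png

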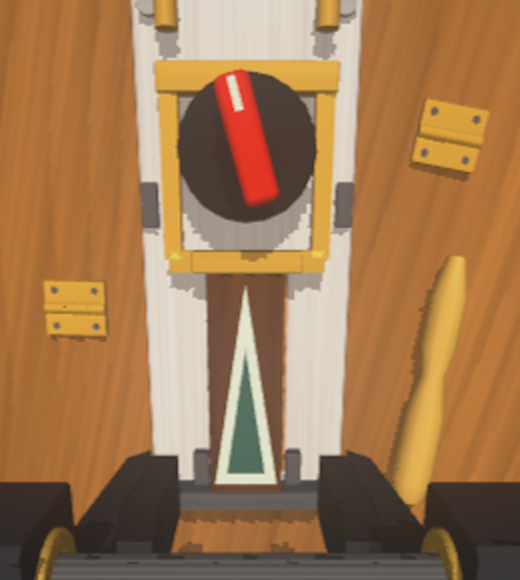

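The jaw (row 262 of the crop) presses on the panel's front end. The panel's other end is against the fence (row 487), and the jaw has moved 5.6 mm. The hinges and burnisher have not moved.

```bash
python3 -c "
from rig import order
print(order.job_done())"
```

```text
the job is handed in; nothing more can be done
None
```

The job is handed in at about 23 s: the wooden panel lies flat, inlay up, clamped against the fence by the jaw, with the cam pin in its notch at a knob angle of about 1.3 rad, the knob let go and the arm clear of everything.

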